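# Vent the specimen pot and take off its cap

## Robot

A 7-joint arm with a two-finger parallel gripper is mounted at the origin on the work surface. World frame = base frame: x ahead of the robot, y to its left, z up, the work surface at z = 0. Lengths are in mm, angles in rad, forces in N, time in s.
With the tool pointing down it reaches from about 400 to 875 mm from the base axis. Payload 4.4 kg.
Tool frame: the origin (TCP) lies at the very end of the fingers, on their centre line; the grasp point (between the pads) lies 19 mm behind it; z points along the fingers, y is the direction in which the jaws open and shut (so a half turn about z gives the same grasp; the last joint's range is limited). The gripper opens to 85 mm and grips with 20 to 120 N. Pads are 22 mm wide; open, the fingers measure 114 mm over their backs; the gripper's body (76 mm by 85 mm) begins 54 mm behind the grasp point. The pads swing forward as they close: fully open they stand 13 mm farther back than shut.
Start: joints at [-1.217, 0.628, 0.038, 1.517, -0.027, 0.996, -0.02], TCP at [264.904, 593.585, 231.313] pointing down, gripper open.
Joint ranges: [-3.06, 3.06], [-0.37, 2.12], [-1.25, 1.32], [0.18, 2.47], [-1.1, 4.24], [0.23, 1.98], [-2.94, 2.94]. Speed limits (rad/s): [2.57, 2.57, 3.14, 3.14, 3.14, 3.14, 3.14].

## Interface

Orientations are given as [roll, pitch, yaw] about the fixed x, y, z axes, in that order (R = Rz(yaw) Ry(pitch) Rx(roll)).
In Python, from cell import read_state, get_image, finish_job gives the robot as it stands.
- The arm moves only by the tool carry_out, never from a script. Its argument "series" is a list that holds one entry, the list of rows, each a list of 7 numbers: the shift along the tool's x, y, z in cm, then the turn, a rotation vector about the tool's x, y, z in rad, then the finger opening in cm, from 0 to 8.54. In form: [[[x, y, z, wx, wy, wz, grip], ...]]. A call has 1 to 5 rows; each row is the pose to reach, as a shift and turn from the pose commanded when the call began, along the tool's axes at that moment; what a row does not reach only later rows make up. A row lasts 1/12 s, in which the tool goes at most 41.7 mm and 7.16 degrees, less where a joint would pass 70% of its speed; a pose out of reach is approached as far as the arm can. A call with a gripper value outside its range is refused whole. The fingers move at their own pace and stop on an object; the grip force is fixed at half the most. Time passes only in rows, so rows that repeat a pose let the fingers close. It gives the time, the measured TCP pose, the force and the opening at its end, in the units of the state.
- read_state(): the state, without advancing time (a new reading comes with each control period).
- get_image(name): name is "side" or "top" or "wrist"; returns a dict with "img" (420x560x3 uint8, blue, green, red), "z_map" (420x560 float32, mm along the optical axis (not along the pixel's ray), 0 where there is no reading), "mtx" (3x3 intrinsics, pixels), "dist" ([k1, k2, p1, p2, k3] as OpenCV has them; the pictures are not rectified), "T" (4x4, takes a point from camera to world coordinates); the wrist camera has in their place "T_tool_cam" (4x4, takes a point from camera to tool coordinates, whose origin is the TCP and whose axes are the flange's). Camera axes: x right, y down, z forward; pixel columns grow to the right and rows downward; lengths in mm; the calibration is good to about 2 mm. A picture is of the moment at which its call begins: read the wrist's pose just before it.
- finish_job(): hands the job in, once; it reports no verdict.
The state is a dict: "clock": time; "qpos": joint angles; "qd": joint speeds; "tau": joint torques, N m; "eef_pos": TCP position; "tool_rot": TCP orientation; "force": force on the tool from outside, world axes, zero at the start; "torque": the same for the moment, N m; "width": finger opening in mm.
Only numpy, scipy, OpenCV 4.12 (cv2) and the standard library are available. Lean on these libraries where they do the work, as an engineer would, in place of code of your own. Each camera call takes 0.05 s, during which the arm holds its last target.

## Task

The specimen pot is under vacuum: on the pump's control box press the round key, then the square key, then the bar-shaped key, each fully down and let up again before the next. Then loosen the pot's screw cap; nobody noted whether its thread is right- or left-handed, so try both ways, feel which way it gives, unscrew it and lift it off. Finish while still holding the cap in the gripper, level and a hand's breadth up clear of the pot, and leave everything else on the table where it is.

Things in the scene. Friction and masses are not known exactly. Their poses are not given: they have to be found in the camera images.
- top_round (a point): Centre of the top face of the ROUND key (black disc, 24 mm across) on the grey pump control box, which lies on either side of the table. Its three keys stand in a row, 68 mm apart, in any order. Key tops are 67 mm above the table, 14 mm proud of their plates. z up; the row runs along y.
- top_square (a point): Centre of the top face of the SQUARE key (black, 36 x 36 mm), same box, same height and axes.
- top_bar (a point): Centre of the top face of the BAR-shaped key (black, 52 mm long in x, 14 mm wide in y), same box, same height and axes.
- key_round (a joint): How far the round key is pressed: 0 up, 0.006 m fully down (counts as pressed beyond 0.004); the spring takes about 5 N fully down and raises it again.
- key_square (a joint): The same for the square key.
- key_bar (a joint): The same for the bar-shaped key.
- cap_knob (a point): Centre (half-way up) of the upright round knob on the pot's aluminium cap, the part to grasp: fluted, 30 mm across, 44 mm high, standing on the cap's ribbed disc (90 mm across, 12 mm thick), whose top is 22 mm below this point. z up; a short dark rib on the disc points along x and shows how far the cap has turned. The cap weighs 0.2 to 0.45 kg.
- pot_mouth (a point): Centre of the pot's rim, 120 mm above the table, where the disc of the closed cap rests (the knob's centre is then 34 mm above this point). The steel pot, 104 mm across, neck 84 mm, is bolted to a 130 x 130 mm base plate and does not move.
- block_a_c (a point): Centre of a bystander to leave alone: specimen block in clear film, 80 x 100 x 50 mm.
- block_b_c (a point): Centre of a bystander to leave alone: specimen block in clear film, 70 x 70 x 45 mm.
- block_c_c (a point): Centre of a bystander to leave alone: specimen block in clear film, 50 x 60 x 40 mm, near the robot.
- ruler_c (a point): Centre of a bystander to leave alone: flat steel ruler, 200 x 25 x 5 mm, between pot and control box.
- tape_c (a point): Centre of a bystander to leave alone: roll of tape lying flat, 84 mm across, 24 mm high.
- jar_c (a point): Centre of a bystander to leave alone: small lidded jar, 52 mm across, 75 mm high, near the robot.
- cork_c (a point): Centre of a bystander to leave alone: cork block, 100 x 70 x 20 mm.
- pot: The fixed pot; origin under its base plate's centre, on the table; z up.
- cap: The cap; origin on its axis at the disc's underside; plug and locking bar reach 29 mm lower. Quick thread of unknown hand. Wrong way: hard stop after 10 to 25 degrees. Right way: about 65 degrees to a hard stop, and there (from 55 on) it lifts straight up, with no rise before. Turning takes under 0.3 N m, a stop resists with over 0.5 N m; turning on, fingers slip round the knob.
- panel: The fixed control box, grey, 110 x 240 x 45 mm high; origin under its centre, on the table; row of keys along its y.

How it is judged (in metres and radians):
On the way, in this order (a step that is already met when the one before it is completed fails the run):
1. the round key is pressed down, the other two being up (value of joint key_round above 0.004 m and value of joint each of key_square, key_bar below 0.002 m), for 0.02 s.
2. the square key is pressed down, the other two being up (value of joint key_square above 0.004 m and value of joint each of key_round, key_bar below 0.002 m), for 0.02 s.
3. the bar key is pressed down, the other two being up (value of joint key_bar above 0.004 m and value of joint each of key_round, key_square below 0.002 m), for 0.02 s.
4. all three keys are up again, the cap still on the pot (value of joint each of key_round, key_square, key_bar below 0.002 m and z of cap_knob in the frame of pot_mouth below 0.045 m), for 0.05 s.
5. the cap is lifted off the pot in the gripper (z of cap_knob in the frame of pot_mouth above 0.084 m and contact force between the fingers and cap above 1 N and contact force between cap and pot below 0.1 N and angle between cap_knob's own z axis and vertical below 0.35 rad), for 0.2 s.
At the end, for the whole second after the job is handed in: The gripper's fingers hold the cap still (under 0.03 m/s), level to 20 degrees, at least 50 mm above where it sat, touching neither the pot nor the control box; all keys are up and no bystander has moved 30 mm (all of step 5 and linear speed of cap below 0.03 m/s and height (world z) of cap_knob above 0.2 m and contact force between cap and panel below 0.1 N and value of joint each of key_round, key_square, key_bar below 0.002 m and distance of each of block_a_c, block_b_c, block_c_c, ruler_c, tape_c, jar_c, cork_c from where it was at the start of the episode below 0.03 m); the arm keeps its last pose, push and grip.
It fails at once if two keys are pressed at once (value of joint each of key_round, key_square above 0.004 m or value of joint each of key_round, key_bar above 0.004 m or value of joint each of key_square, key_bar above 0.004 m).
It fails at once if a bystander is moved by more than 30 mm (distance of any of block_a_c, block_b_c, block_c_c, ruler_c, tape_c, jar_c, cork_c from where it was at the start of the episode above 0.03 m).
It also fails if it takes over 72 s, if anything falls off the work surface, if the arm or the gripper's body presses on something with over 40 N, if the wrist force passes 120 N, or if a joint passes its speed limit or range.

## Working session

There is one attempt and no reset: what is moved stays moved. The work goes in short steps, Python scripts to look and compute and a tool call to move; the robot and the scene stay as the last step left them, time stands still between calls to the robot, and variables do not carry over. Pictures are saved under pics/ and viewed, and the job is handed in when it is done.

Besides the shell and the picture viewer there is one more tool, called by a JSON object that holds its "fn" and its "kwargs", one argument or row to a line. carry_out: Moves the arm, as the interface text tells. Its arguments: {"type":"object","properties":{"series":{"type":"array","items":{"type":"array","items":{"type":"array","items":{"type":"number"}}}}},"required":["series"]}

```bash
ls; mkdir -p pics; python3 - <<'E'
from cell import *
import cv2
s=read_state();print(s)
for n in("side","top","wrist"):
    d=get_image(n);cv2.imwrite(f"pics/{n}0.png",d["img"])
    print(n,d["mtx"].tolist(),d["dist"],d.get("T",d.get("T_tool_cam")))
E
```

```text
pics
{'clock': 0.0, 'qpos': array([-1.21681058,  0.62933345,  0.03843981,  1.5183528 , -0.02701522,
        0.99626359, -0.02000996]), 'qd': array([ 0.00058064,  0.00225542,  0.00179538, -0.00054948, -0.00041506,
        0.00069633,  0.00110678]), 'tau': array([ 1.97196692e-03, -5.63390672e+01,  1.22642487e+00, -1.93451858e+01,
        1.08194549e-02,  1.00379463e-02,  8.90179876e-06]), 'eef_pos': array([264.63884565, 593.02787056, 230.40210102]), 'tool_rot': array([-3.13975325e+00,  9.10001383e-06,  2.72179075e+00]), 'force': array([-0.91207986,  0.08735167,  0.47488257]), 'torque': array([ 0.03958229, -0.00561551,  0.00235991]), 'width': 85.64157039822524}
side [[471.0516524362848, 0.0, 274.48711738938835], [0.0, 471.0516524362848, 205.18097924211915], [0.0, 0.0, 1.0]] [-0.08936777  0.          0.          0.          0.        ] [[ 7.73049022e-01 -4.43774805e-01  4.53275999e-01  1.17539822e+01]
 [-6.34168400e-01 -5.57577580e-01  5.35665644e-01 -6.18651858e+02]
 [ 1.50216178e-02 -7.01549117e-01 -7.12462762e-01  9.55087194e+02]
 [ 0.00000000e+00  0.00000000e+00  0.00000000e+00  1.00
[... 194 characters left out ...]
60e-02 -9.77287578e-01  2.11400825e-01  2.63124043e+02]
 [-9.99884103e-01  1.36881884e-02 -6.66438095e-03  1.86325139e+01]
 [ 3.61932240e-03 -2.11474877e-01 -9.77376732e-01  1.44111139e+03]
 [ 0.00000000e+00  0.00000000e+00  0.00000000e+00  1.00000000e+00]]
wrist [[299.24157408888186, 0.0, 277.9427614458682], [0.0, 299.24157408888186, 210.76560510246642], [0.0, 0.0, 1.0]] [0.01966409 0.         0.         0.         0.        ] [[-7.35986771e-04 -9.61900172e-01 -2.73399924e-01  6.89879524e+01]
 [ 9.99999616e-01 -5.77727484e-04 -6.59364932e-04  2.24453261e-01]
 [ 4.76292591e-04 -2.73400304e-01  9.61900227e-01 -1.43977264e+02]
 [ 0.00000000e+00  0.00000000e+00  0.00000000e+00  1.00000000e+00]]
```

View pics/top0.png

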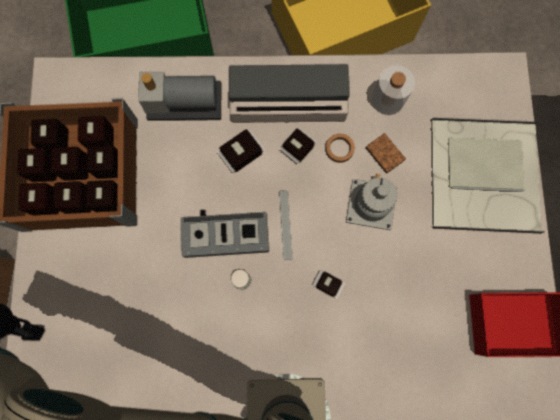

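View pics/side0.png

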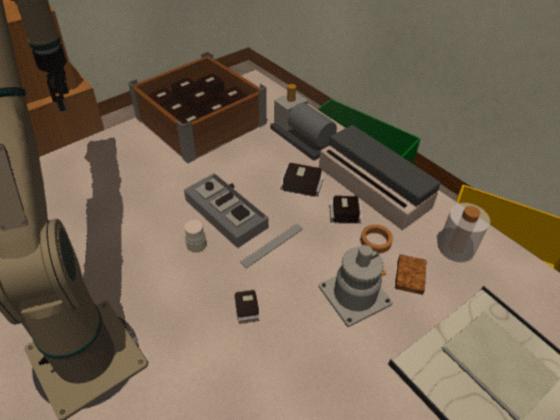

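View pics/wrist0.png

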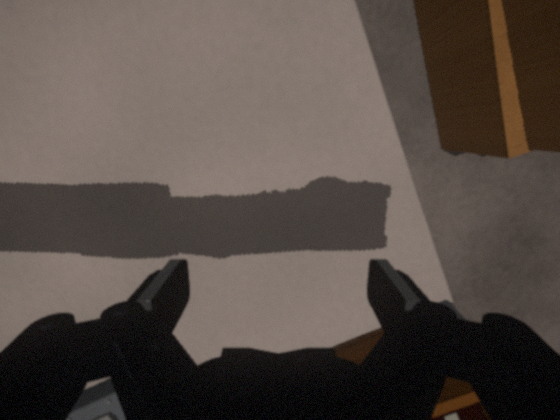

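The top view shows the box with the round key near (199,234), the bar near (224,233) and the square near (249,231). The ruler is at (286,225), the pot cap at (378,195) with its knob at about (380,184). I'll measure these next.

```bash
cat > h.py <<'E'
from cell import *
import cv2, numpy as np
from scipy.spatial.transform import Rotation as R
def rays(d,px,T):
    u=cv2.undistortPoints(np.array(px,float).reshape(-1,1,2),d["mtx"],d["dist"]).reshape(-1,2)
    v=np.c_[u,np.ones(len(u))]@T[:3,:3].T
    return T[:3,3],v
def plane(d,px,z,T=None):
    o,v=rays(d,px,d["T"] if T is None else T)
    return o+v*((z-o[2])/v[:,2])[:,None]
def tool(s):
    T=np.eye(4);T[:3,:3]=R.from_euler('xyz',s["tool_rot"]).as_matrix();T[:3,3]=s["eef_pos"];return T
E
python3 - <<'E'
from h import *
d=get_image("top");im=d["img"];np.save("pics/top.npy",im)
for n,(x0,y0,x1,y1) in dict(pan=(172,200,302,270),pot=(330,165,410,240)).items():
    c=cv2.resize(im[y0:y1,x0:x1],None,fx=6,fy=6,interpolation=cv2.INTER_CUBIC);cv2.imwrite(f"pics/top_{n}.png",c)
d2=get_image("side");c=cv2.resize(d2["img"][165:325,175:415],None,fx=3.3,fy=3.3,interpolation=cv2.INTER_CUBIC);cv2.imwrite("pics/side_z.png",c)
g=cv2.cvtColor(im,cv2.COLOR_BGR2GRAY)
print(plane(d,[(199,234),(224,233),(249,231)],67).round(1))
print(plane(d,[(380,184)],176).round(1))
E
```

```text
[[487.5 230.1  67. ]
 [489.3 162.5  67. ]
 [493.8  94.8  67. ]]
[[ 592.2 -245.5  176. ]]
```

View pics/top_pan.png

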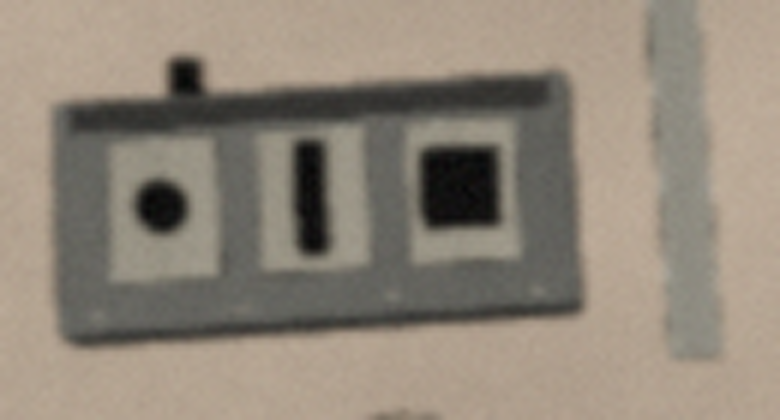

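View pics/top_pot.png

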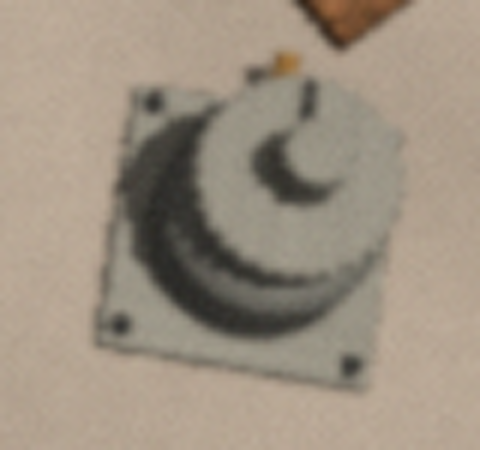

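View pics/side_z.png

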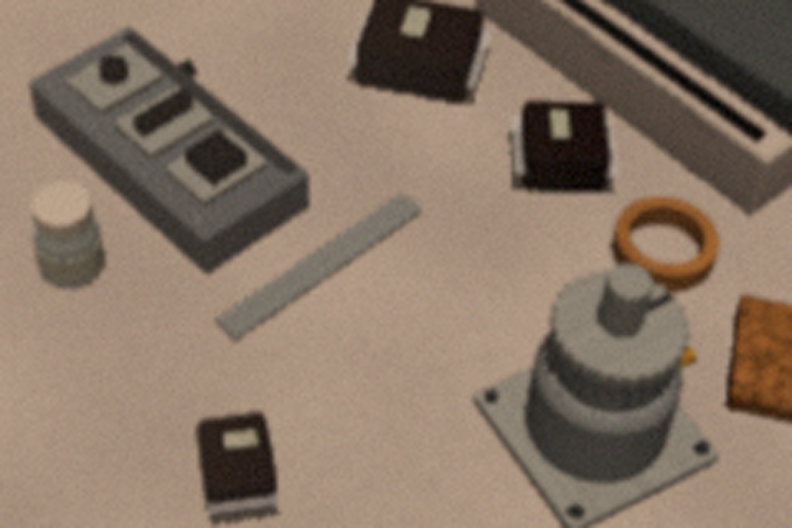

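The crops show the box turned by about 3°, the three keys clearly, and the rib pointing up-image (+x). Next I refine the key centres and the knob from both views.

```bash
python3 - <<'E'
from h import *
d=get_image("top");g=cv2.cvtColor(d["img"],cv2.COLOR_BGR2GRAY)
m=np.zeros_like(g);m[218:246,186:262]=(g[218:246,186:262]<50)*255
n,_,st,ce=cv2.connectedComponentsWithStats(m)
for i in range(1,n):
    if st[i,4]>15: print("top",ce[i].round(1),st[i],plane(d,[ce[i]],67).round(1), plane(d,[ce[i]],62).round(1))
s=get_image("side");g2=cv2.cvtColor(s["img"],cv2.COLOR_BGR2GRAY)
# project refined guesses into side
def proj(d,P):
    T=np.linalg.inv(d["T"]);return cv2.projectPoints(np.array(P,float),cv2.Rodrigues(T[:3,:3])[0],T[:3,3],d["mtx"],d["dist"])[0].reshape(-1,2)
ks=plane(d,[ce[i] for i in range(1,n) if st[i,4]>15],65);ks[:,2]=67
print(proj(s,ks).round(1))
im=s["img"].copy();im=cv2.resize(im,None,fx=4,fy=4,interpolation=cv2.INTER_CUBIC)
o=np.array([180,165])
for p in proj(s,ks): cv2.circle(im,tuple(((p+.5)*4).astype(int)),2,(0,0,255),-1)
# knob: top-face candidates
kt=plane(d,[(330+326/6.,165+148/6.)],176)  # knob top centre in crop
disc=plane(d,[(330+300/6.-.5,165+178/6.-.5)],132)
print("knob",kt,"disc",disc)
for P in (kt[0],disc[0]):
    p=proj(s,[P])[0]; cv2.circle(im,tuple(((p+.5)*4).astype(int)),2,(0,255,0),-1)
    ax=[proj(s,[[P[0],P[1],z]])[0] for z in(132,176)]
cv2.imwrite("pics/side_c1.png",im[165*4:260*4,180*4:300*4]);cv2.imwrite("pics/side_c2.png",im[235*4:325*4,310*4:400*4])
# depth check
z=d["z_map"];print(z[184:188,380:384], "knob depth")
def dep(u,v,d):
    q=cv2.undistortPoints(np.array([[[u,v]]],float),d["mtx"],d["dist"])[0,0];Z=float(d["z_map"][v,u]);return (d["T"]@np.r_[q*Z,Z,1])[:3].round(1)
for u,v in((383,189),(384,190),(199,234),(224,232),(249,231),(365,200)):print(u,v,dep(u,v,d))
E
```

```text
top [223.4 232.5] [221 224   5  18  70] [[490.6 164.1  67. ]] [[491.5 164.6  62. ]]
top [248.3 230.7] [243 225  12  13 143] [[494.7  96.6  67. ]] [[495.5  96.9  62. ]]
top [198.3 233.9] [195 231   8   7  43] [[487.7 232.1  67. ]] [[488.6 232.9  62. ]]
[[222.8 195.5]
 [238.9 208.9]
 [207.9 182.5]]
knob [[ 577.14804634 -255.66019282  176.        ]] disc [[ 576.07804952 -251.82805354  132.        ]]
[[1355.2084 1350.005  1350.759  1314.2471]
 [1304.5078 1307.6644 1309.2454 1307.7782]
 [1309.8008 1302.755  1308.1914 1311.9678]
 [1303.7765 1305.3872 1304.7792 1308.0568]] knob depth
383 189 [ 578.5 -252.   177.9]
384 190 [ 576.4 -254.9  175.6]
199 234 [488.  230.6  64.1]
224 232 [491.6 162.3  69.6]
249 231 [493.6  94.7  68.4]
365 200 [ 561.2 -213.2  130.8]
```

View pics/side_c1.png

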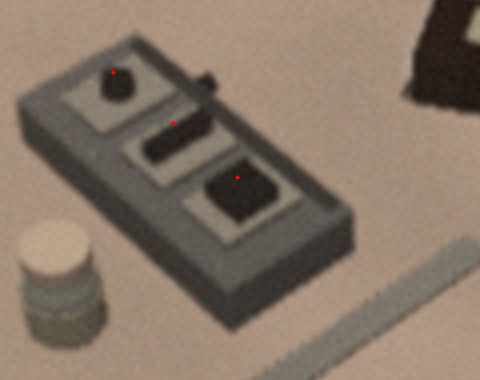

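View pics/side_c2.png

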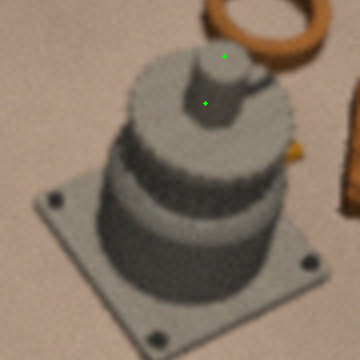

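```bash
cat >> h.py <<'E'
def go(p,yaw=None):
    s=read_state();T=tool(s)
    d=T[:3,:3].T@(np.array(p,float)-T[:3,3])/10
    y=s["tool_rot"][2]
    w=0 if yaw is None else -((yaw-y+np.pi)%(2*np.pi)-np.pi)
    print("t",round(s["clock"],2),"pos",T[:3,3].round(1),"rpy",s["tool_rot"].round(3),"q",s["qpos"].round(2),"F",s["force"].round(1),"tq",s["torque"].round(2),"w",round(s["width"],1))
    print("shift",d.round(2),"wz",round(w,3))
E
python3 -c "
from h import *
go([488,231.5,160],1.95)"
```

```text
t 0.35 pos [264.9 593.5 231.1] rpy [-3.141 -0.     2.722] q [-1.22  0.63  0.04  1.52 -0.03  1.   -0.02] F [-0.4  0.1 -0. ] tq [ 0.02 -0.    0.  ] w 85.7
shift [-35.13 -23.96   7.12] wz 0.772
```

{"fn": "carry_out", "kwargs": {
  "series": [
    [[-17,-11.5,2,0,0,0.4,0],[-17,-11.5,2,0,0,0.4,0],[-17,-11.5,2,0,0,0.4,0],[-17,-11.5,2,0,0,0.4,0],[-17,-11.5,2,0,0,0.4,0]]
  ]
}}

```text
clock: 0.77
eef_pos: [374.1, 417.2, 211.3]
tool_rot: [3.141, 0.001, 2.32]
force: [0.5, -0.1, 0.2]
width: 25.1
```

```bash
python3 -c "
from h import *
go([488,231.5,160],1.95)"
```

```text
t 0.77 pos [374.1 417.2 211.3] rpy [3.141e+00 1.000e-03 2.320e+00] q [-0.99  0.53  0.15  1.8  -0.1   0.82 -0.04] F [ 0.5 -0.1  0.2] tq [-0.06 -0.06 -0.05] w 25.1
shift [-21.35  -4.32   5.14] wz 0.37
```

{"fn": "carry_out", "kwargs": {
  "series": [
    [[-21.3,-4.3,5.1,0,0,0.37,0],[-21.3,-4.3,5.1,0,0,0.37,0],[-21.3,-4.3,5.1,0,0,0.37,0],[-21.3,-4.3,5.1,0,0,0.37,0],[-21.3,-4.3,5.1,0,0,0.37,0]]
  ]
}}

```text
clock: 1.18
eef_pos: [480.3, 245.1, 163.5]
tool_rot: [3.141, 0.0, 1.952]
force: [1.6, -0.2, 0.5]
width: 0.1
```

{"fn": "carry_out", "kwargs": {
  "series": [
    [[0,0,0,0,0,0,0],[0,0,0,0,0,0,0]]
  ]
}}

```text
clock: 1.35
eef_pos: [481.1, 243.1, 163.4]
tool_rot: [-3.141, 0.001, 1.945]
force: [-1.1, 1.0, -0.4]
width: 0.2
```

```bash
python3 -c "
from h import *
go([488,231.5,160],1.95)
s=read_state();w=get_image('wrist');cv2.imwrite('pics/w1.png',w['img'])
T=tool(s)@w['T_tool_cam']
P=np.array([[488,231.5,67],[490.5,163.5,67],[494.3,96,67.]])
Ti=np.linalg.inv(T);print(cv2.projectPoints(P,cv2.Rodrigues(Ti[:3,:3])[0],Ti[:3,3],w['mtx'],w['dist'])[0].reshape(-1,2).round(1))"
```

```text
t 1.35 pos [481.1 243.1 163.4] rpy [-3.141e+00  1.000e-03  1.945e+00] q [-0.67  0.57  0.22  1.9  -0.18  0.69  0.04] F [-1.1  1.  -0.4] tq [0.08 0.03 0.01] w 0.2
shift [-1.33  0.22  0.34] wz -0.005
[[280.3 226.7]
 [255.3 293.8]
 [234.7 353.2]]
```

View pics/w1.png

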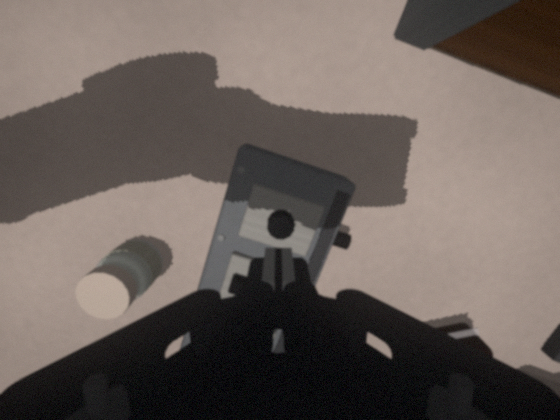

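The round key shows at (281,223) and the prediction was (280,227), so they agree to 2–3 mm. I'll move over the key and press.

{"fn": "carry_out", "kwargs": {
  "series": [
    [[-1.3,0.2,4,0,0,0,0],[-1.3,0.2,7.5,0,0,0,0],[-1.3,0.2,8.5,0,0,0,0],[-1.3,0.2,9.0,0,0,0,0],[-1.3,0.2,9.0,0,0,0,0]]
  ]
}}

```text
clock: 1.82
eef_pos: [485.5, 236.7, 73.4]
tool_rot: [-3.14, -0.001, 1.954]
force: [-0.1, 0.3, 0.4]
width: 0.3
```

```bash
python3 -c "
from h import *
go([488,231.5,61])"
```

```text
t 1.82 pos [485.5 236.7  73.4] rpy [-3.140e+00 -1.000e-03  1.954e+00] q [-0.61  0.71  0.16  1.96 -0.23  0.49  0.1 ] F [-0.1  0.3  0.4] tq [-0.01  0.01  0.01] w 0.3
shift [-0.58  0.04  1.24] wz 0
```

{"fn": "carry_out", "kwargs": {
  "series": [
    [[-0.5,0,0.2,0,0,0,0],[-0.5,0,0.5,0,0,0,0],[-0.5,0,0.8,0,0,0,0],[-0.5,0,1.1,0,0,0,0],[-0.5,0,1.1,0,0,0,0]]
  ]
}}

```text
clock: 2.23
eef_pos: [489.2, 230.9, 63.2]
tool_rot: [3.139, -0.0, 1.952]
force: [0.8, 0.2, 5.0]
width: -0.2
```

{"fn": "carry_out", "kwargs": {
  "series": [
    [[0,0,0,0,0,0,0],[0,0,0,0,0,0,0]]
  ]
}}

```text
clock: 2.4
eef_pos: [489.2, 230.9, 63.3]
tool_rot: [3.139, -0.0, 1.952]
force: [2.0, -0.3, 3.0]
width: 0.1
```

{"fn": "carry_out", "kwargs": {
  "series": [
    [[0,0,0.15,0,0,0,0],[0,0,0.3,0,0,0,0],[0,0,0.3,0,0,0,0]]
  ]
}}

```text
clock: 2.65
eef_pos: [489.2, 230.9, 61.0]
tool_rot: [3.139, -0.0, 1.952]
force: [0.5, -0.8, 13.0]
width: -0.3
```

```bash
python3 -c "
from h import *
go([488,231.5,61])"
```

```text
t 2.65 pos [489.2 230.9  61. ] rpy [ 3.139 -0.     1.952] q [-0.59  0.73  0.15  1.96 -0.23  0.46  0.11] F [ 0.5 -0.8 13. ] tq [-0.13 -0.1   0.  ] w -0.3
shift [ 0.1  -0.09 -0.  ] wz 0
```

The key is fully down: z = 61.0 and 13 N, above the spring force. I'll raise and go to the square key.

{"fn": "carry_out", "kwargs": {
  "series": [
    [[0,0,-2,0,0,0,0],[0,0,-4,0,0,0,0],[0,0,-4,0,0,0,0]]
  ]
}}

```text
clock: 2.9
eef_pos: [488.8, 231.2, 101.9]
tool_rot: [3.139, -0.001, 1.952]
force: [0.5, 0.5, 0.5]
width: -0.1
```

```bash
python3 -c "
from h import *
go([494.3,96,98])"
```

```text
t 2.9 pos [488.8 231.2 101.9] rpy [ 3.139e+00 -1.000e-03  1.952e+00] q [-0.61  0.67  0.18  1.94 -0.22  0.55  0.1 ] F [0.5 0.5 0.5] tq [-0.07 -0.04 -0.  ] w -0.1
shift [-12.75  -4.52   0.37] wz 0
```

{"fn": "carry_out", "kwargs": {
  "series": [
    [[-12.8,-4.5,0.4,0,0,0.2,0],[-12.8,-4.5,0.4,0,0,0.2,0],[-12.8,-4.5,0.4,0,0,0.2,0],[-12.8,-4.5,0.4,0,0,0.2,0],[-12.8,-4.5,0.4,0,0,0.2,0]]
  ]
}}

```text
clock: 3.32
eef_pos: [492.8, 90.0, 94.9]
tool_rot: [-3.138, 0.002, 1.744]
force: [-0.6, 0.7, -0.3]
width: -0.3
```

```bash
python3 -c "
from h import *
go([494.3,96,70])"
```

```text
t 3.32 pos [492.8  90.   94.9] rpy [-3.138e+00  2.000e-03  1.744e+00] q [-0.37  0.64  0.19  2.05 -0.25  0.47  0.19] F [-0.6  0.7 -0.3] tq [ 0.02 -0.05  0.03] w -0.3
shift [0.57 0.26 2.49] wz 0
```

{"fn": "carry_out", "kwargs": {
  "series": [
    [[0,0,1,0,0,0,0],[0,0,2,0,0,0,0],[0,0,2,0,0,0,0],[0,0,2,0,0,0,0]]
  ]
}}

```text
clock: 3.65
eef_pos: [492.8, 96.6, 74.4]
tool_rot: [-3.139, -0.001, 1.755]
force: [0.2, -0.3, 0.0]
width: 0.3
```

```bash
python3 -c "
from h import *
go([494.3,96,61])"
```

```text
t 3.65 pos [492.8  96.6  74.4] rpy [-3.139e+00 -1.000e-03  1.755e+00] q [-0.36  0.68  0.17  2.06 -0.26  0.43  0.19] F [ 0.2 -0.3  0. ] tq [0.01 0.02 0.03] w 0.3
shift [-0.09  0.14  1.34] wz 0
```

{"fn": "carry_out", "kwargs": {
  "series": [
    [[0,0,0.4,0,0,0,0],[0,0,0.8,0,0,0,0],[0,0,1.2,0,0,0,0],[0,0,1.5,0,0,0,0],[0,0,1.5,0,0,0,0]]
  ]
}}

```text
clock: 4.07
eef_pos: [494.1, 95.8, 61.1]
tool_rot: [3.141, -0.001, 1.752]
force: [-1.2, 1.9, 4.8]
width: 0.4
```

```bash
python3 -c "
from h import *
go([494.3,96,61])"
```

```text
t 4.07 pos [494.1  95.8  61.1] rpy [ 3.141e+00 -1.000e-03  1.752e+00] q [-0.35  0.7   0.16  2.06 -0.27  0.39  0.2 ] F [-1.2  1.9  4.8] tq [0.37 0.18 0.01] w 0.4
shift [0.01 0.02 0.01] wz 0
```

{"fn": "carry_out", "kwargs": {
  "series": [
    [[0,0,0.15,0,0,0,0],[0,0,0.15,0,0,0,0]]
  ]
}}

```text
clock: 4.23
eef_pos: [494.2, 95.8, 60.9]
tool_rot: [3.14, -0.001, 1.752]
force: [-3.2, 1.9, 19.4]
width: -0.2
```

{"fn": "carry_out", "kwargs": {
  "series": [
    [[0,0,-2,0,0,0,0],[0,0,-4,0,0,0,0],[0,0,-4,0,0,0,0]]
  ]
}}

```text
clock: 4.48
eef_pos: [496.0, 95.2, 101.8]
tool_rot: [3.136, -0.0, 1.752]
force: [0.5, 0.3, -0.2]
width: -0.1
```

```bash
python3 -c "
from h import *
go([490.8,163.5,98])"
```

```text
t 4.48 pos [496.   95.2 101.8] rpy [ 3.136 -0.     1.752] q [-0.38  0.63  0.2   2.04 -0.25  0.48  0.18] F [ 0.5  0.3 -0.2] tq [-0.04 -0.03 -0.04] w -0.1
shift [6.81 0.72 0.38] wz 0
```

The square key bottomed too, at 19 N. The bar key is next.

{"fn": "carry_out", "kwargs": {
  "series": [
    [[3.4,0.4,0.4,0,0,0,0],[6.8,0.7,0.8,0,0,0,0],[6.8,0.7,1.5,0,0,0,0],[6.8,0.7,2.5,0,0,0,0],[6.8,0.7,2.5,0,0,0,0]]
  ]
}}

```text
clock: 4.9
eef_pos: [487.1, 162.5, 72.1]
tool_rot: [-3.138, 0.001, 1.752]
force: [-0.0, -0.9, -0.8]
width: 0.3
```

{"fn": "carry_out", "kwargs": {
  "series": [
    [[0,0,0,0,0,0,0],[0,0,0,0,0,0,0]]
  ]
}}

```text
clock: 5.07
eef_pos: [488.7, 161.6, 74.0]
tool_rot: [-3.141, 0.001, 1.749]
force: [0.5, -0.4, 0.1]
width: -0.2
```

```bash
python3 -c "
from h import *
go([490.8,163.5,61])"
```

```text
t 5.07 pos [488.7 161.6  74. ] rpy [-3.141e+00  1.000e-03  1.749e+00] q [-0.5   0.69  0.19  2.03 -0.28  0.45  0.08] F [ 0.5 -0.4  0.1] tq [-0.02  0.02  0.03] w -0.2
shift [0.16 0.24 1.3 ] wz 0
```

{"fn": "carry_out", "kwargs": {
  "series": [
    [[0.1,0.1,0.4,0,0,0,0],[0.1,0.1,0.8,0,0,0,0],[0.1,0.1,1.2,0,0,0,0],[0.1,0.1,1.6,0,0,0,0],[0.1,0.1,1.6,0,0,0,0]]
  ]
}}

```text
clock: 5.48
eef_pos: [490.3, 163.9, 60.7]
tool_rot: [3.14, -0.001, 1.751]
force: [-4.6, -2.3, 25.6]
width: -0.1
```

{"fn": "carry_out", "kwargs": {
  "series": [
    [[0,0,0.1,0,0,0,0],[0,0,0.1,0,0,0,0]]
  ]
}}

```text
clock: 5.65
eef_pos: [490.4, 163.9, 60.5]
tool_rot: [3.139, -0.001, 1.751]
force: [-6.7, -2.9, 36.3]
width: -0.3
```

All three keys bottomed. Now I'll go up and over to the pot, opening the gripper on the way.

{"fn": "carry_out", "kwargs": {
  "series": [
    [[0,0,-4,0,0,0,0],[0,0,-8,0,0,0,0],[0,0,-12,0,0,0,0],[0,0,-16,0,0,0,8],[0,0,-17,0,0,0,8]]
  ]
}}

```text
clock: 6.07
eef_pos: [492.4, 165.0, 232.6]
tool_rot: [3.132, -0.002, 1.751]
force: [0.2, -0.6, -0.5]
width: 23.4
```

```bash
python3 -c "
from h import *
go([540,-230,230],1.3)"
```

```text
t 6.07 pos [492.4 165.  232.6] rpy [ 3.132e+00 -2.000e-03  1.751e+00] q [-0.6   0.45  0.31  1.89 -0.19  0.82 -0.  ] F [ 0.2 -0.6 -0.5] tq [ 0.   -0.01  0.01] w 23.4
shift [-39.71  -2.41   0.16] wz 0.451
```

{"fn": "carry_out", "kwargs": {
  "series": [
    [[-20,-1.2,0,0,0,0.23,8],[-20,-1.2,0,0,0,0.23,8],[-20,-1.2,0,0,0,0.23,8],[-20,-1.2,0,0,0,0.23,8],[-20,-1.2,0,0,0,0.23,8]]
  ]
}}

```text
clock: 6.48
eef_pos: [513.2, -37.8, 226.8]
tool_rot: [-3.141, 0.001, 1.52]
force: [0.8, -0.8, 0.9]
width: 79.5
```

```bash
python3 -c "
from h import *
go([570,-230,230],1.2)"
```

```text
t 6.48 pos [513.2 -37.8 226.8] rpy [-3.141e+00  1.000e-03  1.520e+00] q [-0.25  0.47  0.38  1.9  -0.23  0.82  0.21] F [ 0.8 -0.8  0.9] tq [ 0.03 -0.04 -0.01] w 79.5
shift [-18.9    6.65  -0.3 ] wz 0.32
```

{"fn": "carry_out", "kwargs": {
  "series": [
    [[-18.9,6.7,-0.3,0,0,0.32,8],[-18.9,6.7,-0.3,0,0,0.32,8],[-18.9,6.7,-0.3,0,0,0.32,8],[-18.9,6.7,-0.3,0,0,0.32,8],[-18.9,6.7,-0.3,0,0,0.32,8]]
  ]
}}

```text
clock: 6.9
eef_pos: [571.2, -230.1, 229.4]
tool_rot: [-3.141, 0.001, 1.2]
force: [0.6, 0.0, 1.1]
width: 79.9
```

{"fn": "carry_out", "kwargs": {
  "series": [
    [[0,0,0,0,0,0,8],[0,0,0,0,0,0,8]]
  ]
}}

```text
clock: 7.07
eef_pos: [570.4, -229.2, 229.1]
tool_rot: [-3.141, 0.001, 1.197]
force: [-0.5, 0.8, -0.7]
width: 79.5
```

```bash
python3 -c "
from h import *
go([577,-255,200],1.155)
s=read_state();w=get_image('wrist');im=w['img']
T=tool(s)@w['T_tool_cam']
P=np.array([[577,-255,176],[577,-255,132],[577+45,-255,132]])
Ti=np.linalg.inv(T);q=cv2.projectPoints(P,cv2.Rodrigues(Ti[:3,:3])[0],Ti[:3,3],w['mtx'],w['dist'])[0].reshape(-1,2);print(q.round(1))
for p in q: cv2.circle(im,tuple(p.astype(int)),3,(0,0,255),-1)
cv2.imwrite('pics/w2.png',im)"
```

```text
t 7.07 pos [ 570.4 -229.2  229.1] rpy [-3.141e+00  1.000e-03  1.197e+00] q [ 0.06  0.62  0.46  1.63 -0.31  0.97  0.25] F [-0.5  0.8 -0.7] tq [ 0.03 -0.03 -0.06] w 79.5
shift [-2.16  1.55  2.91] wz 0.042Traceback (most recent call last):
  File "<string>", line 7, in <module>
    Ti=np.linalg.inv(T);q=cv2.projectPoints(P,cv2.Rodrigues(Ti[:3,:3])[0],Ti[:3,3],w['mtx'],w['dist'])[0].reshape(-1,2);print(q.round(1))
                          ~~~~~~~~~~~~~~~~~^^^^^^^^^^^^^^^^^^^^^^^^^^^^^^^^^^^^^^^^^^^^^^^^^^^^^^^^^^^
cv2.error: OpenCV(4.12.0) /io/opencv/modules/calib3d/src/calibration_base.cpp:1490: error: (-215:Assertion failed) npoints >= 0 && (depth == CV_32F || depth == CV_64F) in function 'projectPoints'
```

```bash
python3 -c "
from h import *
s=read_state();w=get_image('wrist');im=w['img'].copy()
T=tool(s)@w['T_tool_cam']
P=np.array([[577,-255,176],[577,-255,132],[577+45,-255,132.]])
Ti=np.linalg.inv(T);q=cv2.projectPoints(P,cv2.Rodrigues(Ti[:3,:3])[0],Ti[:3,3],w['mtx'],w['dist'])[0].reshape(-1,2);print(q.round(1))
for p in q: cv2.circle(im,tuple(p.astype(int).tolist()),3,(0,0,255),-1)
cv2.imwrite('pics/w2.png',im)"
```

```text
[[300.3 261. ]
 [296.7 238.8]
 [346.8 220.7]]
```

View pics/w2.png

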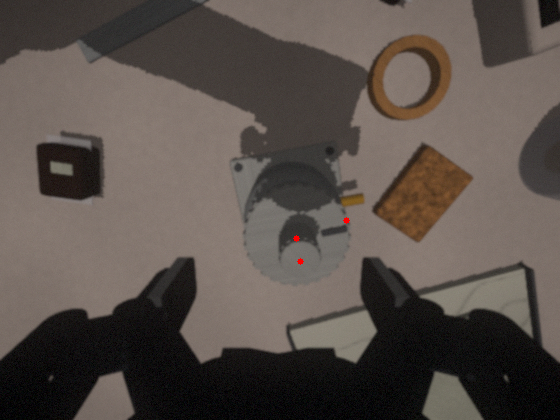

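The knob top shows at (299,258) and was predicted at (300,261). The rib is at (335,230), so I'll turn the jaws away from it, to a yaw of about 2.2.

```bash
python3 -c "
from h import *
s=read_state();w=get_image('wrist')
T=tool(s)@w['T_tool_cam']
print(plane(w,[(299,258)],176,T),plane(w,[(297,238)],132,T),plane(w,[(324,233),(345,229)],132,T))
go([576.5,-254,200],2.2)"
```

```text
[[ 577.19370875 -251.01310129  176.        ]] [[ 577.720532   -252.96031521  132.        ]] [[ 600.82992683 -256.9804189   132.        ]
 [ 618.65184712 -259.97357346  132.        ]]
t 7.22 pos [ 571.  -224.6  229.4] rpy [-3.140e+00 -1.000e-03  1.204e+00] q [ 0.06  0.62  0.45  1.63 -0.31  0.97  0.25] F [ 0.2  0.4 -0.2] tq [0.02 0.   0.03] w 79.9
shift [-2.55  1.58  2.94] wz -0.996
```

{"fn": "carry_out", "kwargs": {
  "series": [
    [[-2.5,1.6,0,0,0,-0.5,8.5],[-2.5,1.6,0,0,0,-0.5,8.5],[-2.5,1.6,0,0,0,-0.5,8.5],[-2.5,1.6,0,0,0,-0.5,8.5]]
  ]
}}

```text
clock: 7.55
eef_pos: [577.3, -253.8, 230.0]
tool_rot: [-3.141, -0.001, 1.71]
force: [-0.2, 0.5, -0.6]
width: 85.0
```

{"fn": "carry_out", "kwargs": {
  "series": [
    [[0,0,0,0,0,-0.5,8.5],[0,0,0,0,0,-0.5,8.5],[0,0,0,0,0,-0.5,8.5],[0,0,0,0,0,-0.5,8.5],[0,0,0,0,0,-0.5,8.5]]
  ]
}}

```text
clock: 7.97
eef_pos: [577.4, -253.5, 230.3]
tool_rot: [3.141, -0.001, 2.208]
force: [0.1, 0.2, -0.3]
width: 84.8
```

{"fn": "carry_out", "kwargs": {
  "series": [
    [[0,0,0,0,0,0,8.5],[0,0,0,0,0,0,8.5]]
  ]
}}

```text
clock: 8.13
eef_pos: [577.3, -254.6, 230.2]
tool_rot: [3.141, -0.0, 2.2]
force: [-0.7, 0.8, -0.9]
width: 85.2
```

```bash
python3 -c "
from h import *
go([577,-253.5,139],2.2)"
```

```text
t 8.13 pos [ 577.3 -254.6  230.2] rpy [ 3.141 -0.     2.2  ] q [ 0.27  0.61  0.17  1.58 -0.12  0.97  1.11] F [-0.7  0.8 -0.9] tq [-0.03 -0.02  0.03] w 85.2
shift [0.1  0.04 9.12] wz 0.0
```

{"fn": "carry_out", "kwargs": {
  "series": [
    [[0.1,0,3,0,0,0,8.5],[0.1,0,5.5,0,0,0,8.5],[0.1,0,7.5,0,0,0,8.5],[0.1,0,8.5,0,0,0,8.5],[0.1,0,9.1,0,0,0,8.5]]
  ]
}}

```text
clock: 8.55
eef_pos: [575.9, -254.1, 137.6]
tool_rot: [-3.14, -0.002, 2.201]
force: [0.1, 0.2, 0.3]
width: 84.8
```

{"fn": "carry_out", "kwargs": {
  "series": [
    [[0,0,0,0,0,0,8.5],[0,0,0,0,0,0,8.5]]
  ]
}}

```text
clock: 8.72
eef_pos: [577.2, -255.1, 139.9]
tool_rot: [3.141, 0.001, 2.201]
force: [-0.1, -0.2, 0.3]
width: 85.1
```

```bash
python3 -c "
from h import *
go([577,-253.5,139],2.2)
w=get_image('wrist');cv2.imwrite('pics/w3.png',w['img'])"
```

```text
t 8.72 pos [ 577.2 -255.1  139.9] rpy [3.141e+00 1.000e-03 2.201e+00] q [ 0.28  0.71  0.15  1.66 -0.14  0.78  1.13] F [-0.1 -0.2  0.3] tq [-0.01 -0.   -0.04] w 85.1
shift [0.14 0.08 0.09] wz 0.001
```

View pics/w3.png

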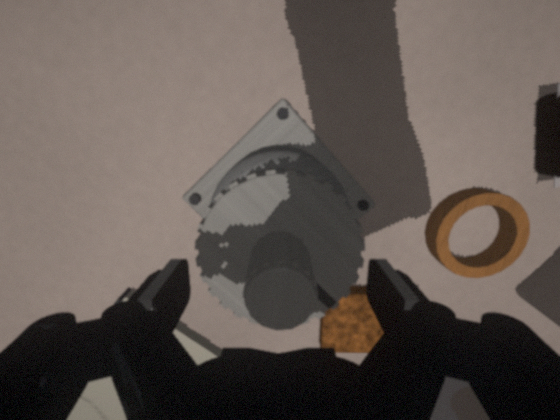

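The knob is centred between the open fingers at (280,290), and the rib at (325,297) is clear of the pads. Closing.

{"fn": "carry_out", "kwargs": {
  "series": [
    [[0,0,0,0,0,0,2],[0,0,0,0,0,0,2],[0,0,0,0,0,0,2],[0,0,0,0,0,0,2],[0,0,0,0,0,0,2]]
  ]
}}

```text
clock: 9.18
eef_pos: [577.0, -255.0, 139.9]
tool_rot: [3.141, 0.001, 2.202]
force: [0.8, -0.7, -1.2]
width: 29.0
```

{"fn": "carry_out", "kwargs": {
  "series": [
    [[0,0,0,0,0,0,1.5],[0,0,0,0,0,0,1.5],[0,0,0,0,0,0,1.5],[0,0,0,0,0,0,1.5]]
  ]
}}

```text
clock: 9.52
eef_pos: [577.0, -255.0, 139.8]
tool_rot: [3.141, 0.001, 2.202]
force: [-1.3, 0.4, 5.0]
width: 28.9
```

```bash
python3 -c "
from h import *
go([577,-253.5,139],2.2)"
```

```text
t 9.52 pos [ 577.  -255.   139.8] rpy [3.141e+00 1.000e-03 2.202e+00] q [ 0.28  0.71  0.15  1.66 -0.14  0.78  1.13] F [-1.3  0.4  5. ] tq [ 0.03  0.07 -0.04] w 28.9
shift [0.12 0.09 0.08] wz 0.002
```

Gripped at 28.9 mm. I'll try turning +z in the tool frame (clockwise from above) by about 11°.

{"fn": "carry_out", "kwargs": {
  "series": [
    [[0,0,0,0,0,0.07,1.5],[0,0,0,0,0,0.14,1.5],[0,0,0,0,0,0.2,1.5],[0,0,0,0,0,0.2,1.5]]
  ]
}}

```text
clock: 9.85
eef_pos: [577.1, -255.2, 139.8]
tool_rot: [3.141, 0.001, 1.999]
force: [-0.8, -0.5, 5.3]
width: 29.0
```

```bash
python3 -c "
from h import *
go([577,-253.5,139],2.2)"
```

```text
t 9.85 pos [ 577.1 -255.2  139.8] rpy [3.141e+00 1.000e-03 1.999e+00] q [ 0.25  0.71  0.21  1.66 -0.19  0.78  0.97] F [-0.8 -0.5  5.3] tq [ 0.05  0.02 -0.19] w 29.0
shift [0.16 0.07 0.08] wz -0.201
```

{"fn": "carry_out", "kwargs": {
  "series": [
    [[0,0,0,0,0,0.07,1.5],[0,0,0,0,0,0.14,1.5],[0,0,0,0,0,0.14,1.5]]
  ]
}}

```text
clock: 10.1
eef_pos: [577.0, -255.3, 139.8]
tool_rot: [3.141, 0.001, 1.859]
force: [-0.4, 1.0, 5.7]
width: 28.8
```

```bash
python3 -c "
from h import *
go([577,-253.5,139],2.2)"
```

```text
t 10.1 pos [ 577.  -255.3  139.8] rpy [3.141e+00 1.000e-03 1.859e+00] q [ 0.22  0.72  0.25  1.67 -0.23  0.79  0.86] F [-0.4  1.   5.7] tq [-0.01  0.1  -0.12] w 28.8
shift [0.17 0.05 0.08] wz -0.341
```

At 19.5° the moment is only 0.12–0.19 N m. I'll continue past 25°.

{"fn": "carry_out", "kwargs": {
  "series": [
    [[0,0,0,0,0,0.07,1.5],[0,0,0,0,0,0.14,1.5],[0,0,0,0,0,0.2,1.5],[0,0,0,0,0,0.2,1.5]]
  ]
}}

```text
clock: 10.43
eef_pos: [577.0, -255.3, 139.8]
tool_rot: [3.141, 0.001, 1.659]
force: [0.7, 0.1, 5.4]
width: 28.8
```

```bash
python3 -c "
from h import *
go([577,-253.5,139],2.2)
d=get_image('side');cv2.imwrite('pics/s4.png',cv2.resize(d['img'][180:330,300:440],None,fx=4,fy=4))
d=get_image('wrist');cv2.imwrite('pics/w4.png',d['img'])"
```

```text
t 10.43 pos [ 577.  -255.3  139.8] rpy [3.141e+00 1.000e-03 1.659e+00] q [ 0.19  0.73  0.3   1.67 -0.28  0.79  0.71] F [0.7 0.1 5.4] tq [ 0.05  0.06 -0.18] w 28.8
shift [0.18 0.02 0.08] wz -0.541
```

View pics/w4.png

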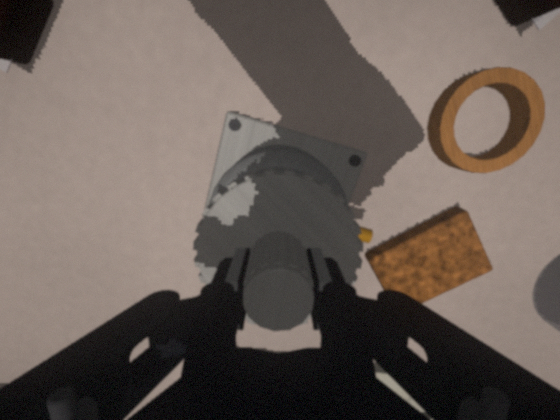

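It has turned 31° at only 0.18 N m with no stop, and the rib is hidden behind the fingers, so it turns with them. This is the giving direction (clockwise from above, a left-handed thread). I'll continue to about 61°.

{"fn": "carry_out", "kwargs": {
  "series": [
    [[0,0,0,0,0,0.09,1.5],[0,0,0,0,0,0.18,1.5],[0,0,0,0,0,0.27,1.5],[0,0,0,0,0,0.36,1.5],[0,0,0,0,0,0.36,1.5]]
  ]
}}

```text
clock: 10.95
eef_pos: [577.0, -255.3, 139.8]
tool_rot: [3.14, 0.001, 1.298]
force: [-0.0, -0.3, 5.7]
width: 28.6
```

```bash
python3 -c "
from h import *
go([577,-253.5,139],2.2)"
```

```text
t 10.95 pos [ 577.  -255.3  139.8] rpy [3.140e+00 1.000e-03 1.298e+00] q [ 0.13  0.74  0.41  1.67 -0.38  0.81  0.43] F [-0.  -0.3  5.7] tq [ 0.09  0.09 -0.18] w 28.6
shift [ 0.17 -0.05  0.08] wz -0.902
```

{"fn": "carry_out", "kwargs": {
  "series": [
    [[0,0,0,0,0,0.06,1.5],[0,0,0,0,0,0.12,1.5],[0,0,0,0,0,0.17,1.5],[0,0,0,0,0,0.17,1.5]]
  ]
}}

```text
clock: 11.28
eef_pos: [577.0, -255.3, 139.8]
tool_rot: [3.14, 0.0, 1.13]
force: [0.3, -0.1, 5.8]
width: 28.9
```

```bash
python3 -c "
from h import *
go([577,-253.5,139],2.2)"
```

```text
t 11.28 pos [ 577.  -255.3  139.8] rpy [3.14 0.   1.13] q [ 0.11  0.75  0.45  1.67 -0.42  0.82  0.3 ] F [ 0.3 -0.1  5.8] tq [ 0.02  0.1  -0.16] w 28.9
shift [ 0.16 -0.08  0.08] wz -1.07
```

{"fn": "carry_out", "kwargs": {
  "series": [
    [[0,0,0,0,0,0.03,1.5],[0,0,0,0,0,0.06,1.5],[0,0,0,0,0,0.06,1.5]]
  ]
}}

```text
clock: 11.53
eef_pos: [577.0, -255.2, 139.8]
tool_rot: [3.14, 0.0, 1.071]
force: [-0.7, 0.7, 5.7]
width: 28.7
```

```bash
python3 -c "
from h import *
go([577,-253.5,139],2.2)"
```

```text
t 11.53 pos [ 577.  -255.2  139.8] rpy [3.14  0.    1.071] q [ 0.1   0.75  0.47  1.67 -0.44  0.82  0.26] F [-0.7  0.7  5.7] tq [ 0.03  0.1  -0.04] w 28.7
shift [ 0.15 -0.08  0.08] wz -1.129
```

That is 64.7° in total with no stop met. I'll try lifting gently, and watch the force.

{"fn": "carry_out", "kwargs": {
  "series": [
    [[0,0,-0.2,0,0,0,1.5],[0,0,-0.4,0,0,0,1.5],[0,0,-0.6,0,0,0,1.5]]
  ]
}}

```text
clock: 11.78
eef_pos: [575.9, -254.4, 144.5]
tool_rot: [-3.14, 0.0, 1.072]
force: [0.7, -0.2, -2.3]
width: 28.7
```

```bash
python3 -c "
from h import *
go([577,-253.5,139],2.2)"
```

```text
t 11.78 pos [ 575.9 -254.4  144.5] rpy [-3.14   0.     1.072] q [ 0.09  0.75  0.47  1.67 -0.43  0.84  0.25] F [ 0.7 -0.2 -2.3] tq [-0.04 -0.01  0.02] w 28.7
shift [0.13 0.05 0.55] wz -1.128
```

The cap is rising freely, with only its weight (2.3 N) on the wrist. I'll lift straight on.

{"fn": "carry_out", "kwargs": {
  "series": [
    [[0,0,-1,0,0,0,1.5],[0,0,-2,0,0,0,1.5],[0,0,-3,0,0,0,1.5],[0,0,-4,0,0,0,1.5],[0,0,-4,0,0,0,1.5]]
  ]
}}

```text
clock: 12.2
eef_pos: [577.9, -255.9, 188.2]
tool_rot: [3.137, -0.0, 1.072]
force: [0.4, -0.4, -2.4]
width: 28.4
```

{"fn": "carry_out", "kwargs": {
  "series": [
    [[0,0,-1.5,0,0,0,1.5],[0,0,-3,0,0,0,1.5],[0,0,-4.5,0,0,0,1.5],[0,0,-5.5,0,0,0,1.5],[0,0,-5.5,0,0,0,1.5]]
  ]
}}

```text
clock: 12.62
eef_pos: [577.7, -255.8, 242.6]
tool_rot: [3.137, -0.0, 1.072]
force: [-0.1, 0.3, -3.1]
width: 28.6
```

{"fn": "carry_out", "kwargs": {
  "series": [
    [[0,0,0,0,0,0,1.5],[0,0,0,0,0,0,1.5],[0,0,0,0,0,0,1.5],[0,0,0,0,0,0,1.5],[0,0,0,0,0,0,1.5]]
  ]
}}

```text
clock: 13.03
eef_pos: [576.2, -254.7, 239.4]
tool_rot: [-3.14, 0.0, 1.072]
force: [0.2, -1.1, -2.5]
width: 29.2
```

```bash
python3 -c "
from h import *
go([577,-253.5,139],2.2)
d=get_image('side');cv2.imwrite('pics/s5.png',d['img'])
d=get_image('top');cv2.imwrite('pics/t5.png',d['img'])"
```

```text
t 13.03 pos [ 576.2 -254.7  239.4] rpy [-3.14   0.     1.072] q [ 0.06  0.64  0.53  1.58 -0.36  1.02  0.2 ] F [ 0.2 -1.1 -2.5] tq [0.02 0.04 0.02] w 29.2
shift [ 0.15  0.02 10.04] wz -1.128
```

View pics/s5.png

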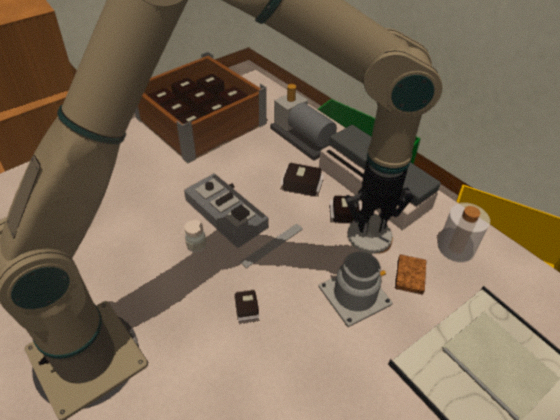

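View pics/t5.png

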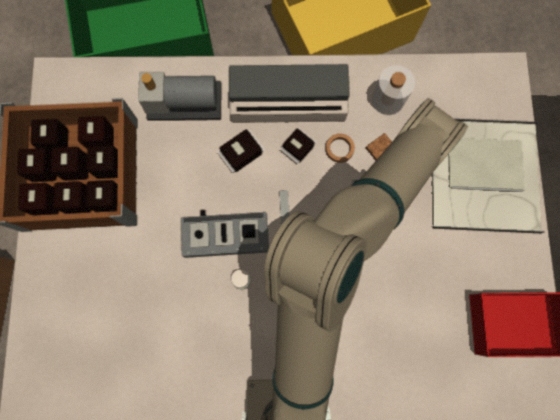

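The side view shows the cap level in the gripper at (372,233), clear of the open pot at (360,270). The keys look up and the bystanders are where they were. I'll settle once more, then hand in.

{"fn": "carry_out", "kwargs": {
  "series": [
    [[0,0,0,0,0,0,1.5],[0,0,0,0,0,0,1.5],[0,0,0,0,0,0,1.5],[0,0,0,0,0,0,1.5],[0,0,0,0,0,0,1.5]]
  ]
}}

```text
clock: 13.55
eef_pos: [576.6, -254.9, 240.2]
tool_rot: [3.142, -0.0, 1.072]
force: [-0.2, -0.7, -2.7]
width: 28.6
```

```bash
python3 -c "
from h import *
go([577,-253.5,139],2.2);print(finish_job())"
```

```text
t 13.55 pos [ 576.6 -254.9  240.2] rpy [ 3.142 -0.     1.072] q [ 0.06  0.64  0.53  1.57 -0.36  1.02  0.2 ] F [-0.2 -0.7 -2.7] tq [ 0.02 -0.03 -0.03] w 28.6
shift [ 0.14 -0.03 10.12] wz -1.128
the job is handed in; nothing more can be done
None
```

I pressed the round, square and bar keys in that order, unscrewed the cap and lifted it off. I handed the job in at 13.6 s with the cap still in the gripper.

- **Keys:** Each one reached its end stop, with the fingertips at about 61 mm and the force at 13, 19 and 36 N. I raised clear of each key before the next.
- **Cap:** I tried clockwise (seen from above) first. It turned freely to about 65° at under 0.2 N m, well past the 25° limit for a wrong-way stop. That makes the thread left-handed, so I did not try the other way and never felt the end stop. It then rose with only its own weight on the wrist.
- **Last checks:** The cap was held about 100 mm above where it sat, level and still, with the fingers at 28.6 mm and about 2.7 N on the wrist. In the last pictures the keys were up and the bystanders I could see had not moved. I judged both by eye, and the arm hid part of the top view. No check failed or disagreed, but the hand-in gives no verdict.

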